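# Uncover and set the timer sleeve on a sloping trainer panel

### The arm

A 6-joint arm with a two-finger parallel gripper is mounted at the origin on the work surface. World frame = base frame: x ahead of the robot, y to its left, z up, the work surface at z = 0. Lengths are in m, angles in rad, forces in N, time in s.
With the tool pointing down it reaches from about 0.275 to 0.75 m from the base axis. Payload 10.2 kg.
Tool frame: the origin (TCP) lies at the very end of the fingers, on their centre line; the grasp point (between the pads) lies 19 mm behind it; z points along the fingers, y is the line along which they close (so a half turn about z gives the same grasp; the last joint's range is limited). The gripper opens to 85 mm and grips with 20 to 120 N. Pads are 22 mm wide; open, the fingers measure 114 mm over their backs; the gripper's body (76 mm by 85 mm) begins 54 mm behind the grasp point. The pads swing forward as they close: fully open they stand 13 mm farther back than shut.
Start: joints at [1.117, 0.313, 1.498, -0, 1.331, -0.223], TCP at [0.12, 0.511, 0.231] pointing down, gripper open.
Joint ranges: [-2.94, 2.94], [-0.97, 2.17], [0.19, 2.56], [-1.23, 4.37], [0.02, 3.11], [-2.88, 2.88]. Speed limits (rad/s): [2.39, 2.39, 3.01, 3.14, 3.14, 3.14].

### API

Orientations are given as a unit quaternion [w, x, y, z].
In Python, from rig import * gives the robot as it stands. The module is installed in compiled form; this text tells all that it offers.
- The arm moves only by the shell command python3 -m inch 'ROWS' [FORCE]. ROWS is JSON, a list of rows, each an object with "fingers": the gripper's target within -1 to 1 (fully open at 1, half-way at 0, shut at -1); "translation": the shift along the tool's x, y, z in units of 2.5 cm (1.0 is 2.5 cm), a list of three; "roll": the turn about the tool's z in units of 0.1 rad (1.0 is 0.1 rad). In form: [{"fingers": fingers, "translation": [dx, dy, dz], "roll": roll}, ...]. A call has 1 to 20 rows; each row shifts and turns the commanded pose from where the row before left it, along the tool's axes as they then stand; what a row does not reach is not made up. A row lasts 1/10 s, in which the tool goes at most 50 mm and 8.59 degrees, less where a joint would pass 70% of its speed; a pose out of reach is approached as far as the arm can. A call with a number of a shift or a turn outside -1 to 1 is refused whole. A call with a gripper value outside its range is refused whole. The fingers move at their own pace and stop on an object; FORCE is the grip in N (left out, the last holds). Time passes only in rows, so rows that do not move let the fingers close. It gives the time, the measured TCP pose, the force, the opening and the grip force at its end, in the units of the state.
- sense(): the state, without advancing time (a new reading comes with each control period).
- camera(name): name is "scene" or "top" or "wrist"; returns a dict with "color" (384x512x3 uint8, red, green, blue), "fovy" (degrees; the focal length in pixels is half the picture's height over the tangent of half this angle, whatever the lens; pixels are square), "cx", "cy" (the principal point, pixels), "distortion" ([k1, k2, p1, p2, k3] as OpenCV has them; the pictures are not rectified), "extrinsics" (4x4, takes a point from camera to world coordinates). Camera axes: x right, y down, z forward; pixel columns grow to the right and rows downward; lengths in m; the calibration is good to about 2 mm. A picture is of the moment at which its call begins. There is no depth.
- finish_job(): hands the job in; it is judged then, once.
Trained networks look in the newest picture that a camera, given by its name, has taken for a name from the list of things; names that differ only in an ending like _2 or _b are one class to them, and where a whole thing is asked for, a point or a joint stands for the part that bears it (a point fixed in the world has none). Each returns a list of dicts, best first, with "score" (0 to 1); they miss things now and then, are a little off and sometimes report something else, mostly with a low value. They report only what shows in the picture. A call takes as long as a camera call. They do not tell look-alikes from the thing itself.
- boxes_of(camera, label): "box" ([left, top, right, bottom] in pixels, round what is visible of it).
- cut_out(camera, label): "mask" (384x512 bool, what is visible of it) and "box" ([left, top, right, bottom] in pixels, round what is visible of it).
- place_of(camera, label): "xy" ([column, row] in pixels: a listed point, or the origin of a listed thing).
The state is a dict: "t": time; "joint_pos": joint angles; "qvel": joint speeds; "effort": joint torques, N m; "ee_pos": TCP position; "eef_rot": TCP orientation; "ft_force": force on the tool from outside, world axes, zero at the start; "ft_torque": the same for the moment, N m; "width": finger opening in m; "grip_force": force on a finger pad.
Only numpy, scipy, OpenCV 4.12 (cv2) and the standard library are available. Lean on these libraries where they do the work, as an engineer would, in place of code of your own. Each camera call takes 0.05 s, during which the arm holds its last target. There are 200 camera calls.

### The job

Set the timer on the sloping trainer panel to five. Squeeze the two sprung side tabs of its snap-fit guard cover and lift the cover off without forcing its catches, stand the cover upright, open side down, in the shallow grey tray, and then turn the clicking sleeve clockwise until its pointer rests at the five-dot mark, and let go. Leave the contactor, the lamp box and the screwdriver where they are.

Things in the scene. Friction and masses are not known exactly. Their poses are not given: they have to be found in the camera images.
- panel: Fixed trainer panel: 200x200 mm aluminium plate on a plywood base, sloping 30 deg, facing roughly to the robot's right. Origin: table level under the plate's middle. z up; x is horizontal towards the plate's raised edge, y across. Up-slope = panel x cos30 + z sin30; outward normal = z cos30 - x sin30. A black timer housing, 94 mm wide, stands 32 mm off the plate; its grey face carries the sleeve.
- cover_seat (a point): Point on the timer's face on the sleeve's axis, where the fitted cover's origin sits; 104 mm from the panel origin (16 mm towards -x, 103 mm up in panel axes). Its x points up-slope, y across, z along the outward normal, which is the sleeve's axis and the way the cover lifts.
- cover: White plastic cap, 64 (x) x 56 (y) x 57 mm (z), open below, about 95 g, fitted over the sleeve. Origin: centre of its open rim; z towards its top, y through both tabs. Low ribs and catches on the face locate it with about 1.5 mm play. It cannot be lifted while a tab's foot is under its catch; catches stand at y +-35 to 43 mm, 13 mm high, 30 mm long.
- cover_grip (a point): Middle between the cover's two side tabs, 38 mm above its rim: where to squeeze, along the cover's y. Each tab is a ribbed 32 mm wide plate, 4 to 50 mm above the rim; 66 mm over both outer faces. Each slides inward 5 mm against a spring (2 N at first, 6 N fully in); 56 mm over both when fully in. At least 3 mm each frees the feet. Feet stick out to 75 mm over both, below 8 mm.
- dial (a joint): Angle of the sleeve, rad, clockwise as seen looking onto the face: 0 at the one-dot mark, 0.36 per mark (20.6 deg), 1.44 at the five-dot mark, 1.8 at six. It clicks into a detent at every mark (about 0.15 N m to pass) and springs to the nearest when let go. It starts at one, two or three. Stops just past one and six.
- dial_grip (a point): On the sleeve's axis, 34 mm above the face (13 mm below its top): where to grip. Black knurled cylinder 42 mm across (46 mm at the foot below 10 mm), standing to 47 mm above the face. z along the sleeve's axis, outward; turns with the sleeve. White line on the top and white pointer at the foot; dots 1 to 6 on the face, up-slope, rising clockwise, one and six 51.6 deg either side of up-slope.
- tray: Fixed shallow open grey tray, 190 (x) x 180 (y) x 22 mm high, walls and floor 4 mm. Origin: centre of its underside, on the table. It stands to the left or the right of the panel, the contactor on the other side.
- contactor: Bystander: black block with brass screws, 85 x 75 x 86 mm, loose on the table. Origin: centre of its underside.
- lamp_box: Bystander: grey box, 110 (x) x 200 (y) x 97 mm with three round lamps on top, loose, on the left beyond the panel. Origin: centre of its underside.
- screwdriver: Bystander: black-handled screwdriver, 200 mm long, loose, lying on the table to the right beyond the panel. Origin: under its middle, x along it.
Mind the look-alikes: they are no part of the job. Of the things like the cover, leave any that is green; of the rest the smaller one is meant.

How it is judged:
By the outcome, as a careful person would: the job done as asked, in the order asked, and still so for the second after the job is handed in, with the robot touching nothing.
It also fails if it takes over 58 s, if anything falls off the work surface, if the arm or the gripper's body presses on something with over 40 N, if the wrist force passes 120 N, or if a joint passes its speed limit or range.

## Working session

There is one attempt and no reset: what is moved stays moved. The work goes in short steps, Python scripts to look and compute and a shell command to move; the robot and the scene stay as the last step left them, time stands still between calls to the robot, and variables do not carry over. Pictures are saved under pics/ and viewed, at most 10 in all, crops included, and the job is handed in when it is done.

```bash
mkdir -p pics
cat > h.py <<'E'
from rig import *
import numpy as np, cv2
from scipy.spatial.transform import Rotation as R
def K(c):
    f=c["color"].shape[0]/2/np.tan(np.radians(c["fovy"])/2)
    return np.array([[f,0,c["cx"]],[0,f,c["cy"]],[0,0,1]])
def ray(c,px):
    u=cv2.undistortPoints(np.array([[px]],float),K(c),np.array(c["distortion"],float))[0,0]
    E=np.array(c["extrinsics"]); d=E[:3,:3]@np.array([u[0],u[1],1.]); return E[:3,3],d/np.linalg.norm(d)
def atz(c,px,z):
    o,d=ray(c,px); return o+d*(z-o[2])/d[2]
def proj(c,P):
    E=np.linalg.inv(np.array(c["extrinsics"])); r=cv2.Rodrigues(E[:3,:3])[0]
    return cv2.projectPoints(np.atleast_2d(np.array(P,float)),r,E[:3,3],K(c),np.array(c["distortion"],float))[0][:,0]
def save(c,n): cv2.imwrite("pics/"+n,cv2.cvtColor(c["color"],cv2.COLOR_RGB2BGR))
E
python3 - <<'E'
from h import *
s=sense();print({k:np.round(v,3).tolist() for k,v in s.items()})
ims=[]
for n in ["scene","top"]:
    c=camera(n);ims.append(c["color"]);print(n,np.round(c["extrinsics"],3).tolist(),c["fovy"])
    for l in ["panel","cover_seat","cover","cover_grip","tray","contactor","lamp_box","screwdriver","dial_grip"]:
        print(l,[(np.round(d["xy"]).tolist(),round(d["score"],2)) for d in place_of(n,l)][:4],[(np.round(d["box"]).tolist(),round(d["score"],2)) for d in boxes_of(n,l)][:4])
for n,i in zip("ab",ims):
    cv2.imwrite(f"pics/{n}.png",cv2.resize(i,(768,576))[:,:,::-1])
E
```

```text
{'t': 0.0, 'joint_pos': [1.117, 0.313, 1.498, -0.0, 1.331, -0.223], 'qvel': [0.0, 0.001, 0.001, 0.0, -0.001, -0.001], 'effort': [0.001, -41.226, -25.975, -0.0, 0.004, 0.0], 'ee_pos': [0.12, 0.511, 0.231], 'eef_rot': [-0.0, 0.115, 0.993, -0.001], 'ft_force': [0.258, -0.449, -0.069], 'ft_torque': [0.016, 0.007, -0.021], 'grip_force': 0.0, 'width': 0.085}
scene [[-0.471, 0.515, -0.716, 1.53], [0.882, 0.286, -0.374, 0.523], [0.012, -0.808, -0.59, 0.929], [0.0, 0.0, 0.0, 1.0]] 44.062605124542735
panel [([239.0, 230.0], 0.57)] [([204.0, 182.0, 277.0, 258.0], 0.57)]
cover_seat [([236.0, 207.0], 0.68)] [([202.0, 187.0, 276.0, 254.0], 0.87), ([171.0, 159.0, 200.0, 190.0], 0.33)]
cover [([239.0, 202.0], 0.96), ([259.0, 170.0], 0.64), ([171.0, 212.0], 0.61)] [([154.0, 206.0, 186.0, 235.0], 0.85), ([216.0, 180.0, 247.0, 210.0], 0.73), ([244.0, 166.0, 279.0, 191.0], 0.63), ([113.0, 206.0, 154.0, 246.0], 0.49)]
cover_grip [([170.0, 222.0], 0.86), ([261.0, 185.0], 0.69), ([357.0, 255.0], 0.6), ([226.0, 191.0], 0.55)] [([246.0, 164.0, 279.0, 189.0], 0.83), ([212.0, 182.0, 246.0, 212.0], 0.79), ([158
[... 810 characters left out ...]
.0, 167.0], 0.58)] [([262.0, 248.0, 296.0, 283.0], 0.71), ([311.0, 158.0, 334.0, 184.0], 0.55)]
cover_grip [([326.0, 172.0], 0.82), ([273.0, 186.0], 0.71), ([276.0, 263.0], 0.62)] [([256.0, 172.0, 289.0, 200.0], 0.64), ([314.0, 160.0, 333.0, 182.0], 0.64), ([255.0, 244.0, 294.0, 286.0], 0.56)]
tray [([154.0, 212.0], 0.93)] [([123.0, 180.0, 184.0, 247.0], 0.95), ([257.0, 174.0, 289.0, 199.0], 0.33)]
contactor [([350.0, 241.0], 0.6)] [([335.0, 223.0, 374.0, 252.0], 0.89)]
lamp_box [([160.0, 137.0], 0.94)] [([124.0, 116.0, 192.0, 156.0], 0.66), ([258.0, 172.0, 288.0, 200.0], 0.2)]
screwdriver [([350.0, 155.0], 0.63), ([271.0, 185.0], 0.37)] [([345.0, 126.0, 354.0, 179.0], 0.56)]
dial_grip [] []
```

View pics/a.png

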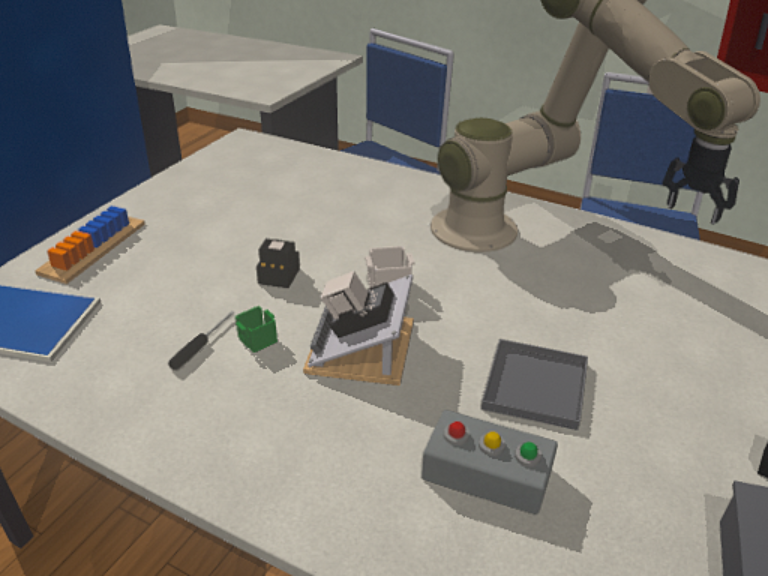

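View pics/b.png

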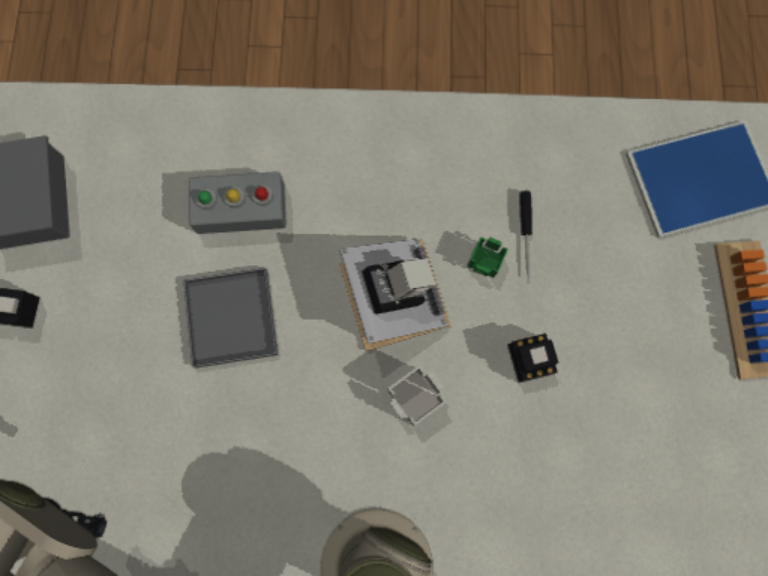

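Candidates for the cover, in 512-px scene pixels: the fitted white cap on the timer (231,196), a green one on the table (171,219), and a larger pale one standing near the robot (260,178). The white one on the timer fits, since it is not green and is the smaller of the rest. I'll confirm it in a crop.

Run:
```python
from h import *
a=camera("scene")["color"][150:270,150:290]; b=camera("top")["color"][150:290,210:350]
a=cv2.resize(a,(400,343),interpolation=cv2.INTER_CUBIC);b=cv2.resize(b,(400,400),interpolation=cv2.INTER_CUBIC)
o=np.zeros((400,800,3),np.uint8);o[:343,:400]=a;o[:,400:]=b
cv2.imwrite("pics/c.png",o[:,:,::-1])
```

```text
(no output)
```

View pics/c.png

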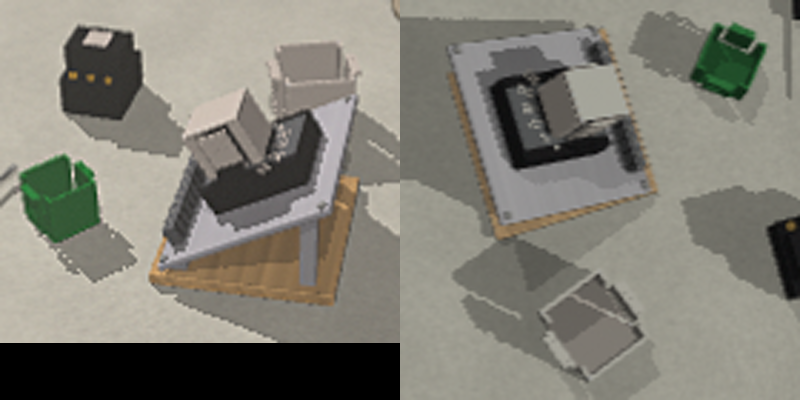

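The crop confirms it: the fitted white cap stands on the timer (scene 230,197; top 272,185), and the green one and the larger pale one stand on the table. Next I fit the panel pose from the plate corners, and place the tray and the other things.

```bash
cat > pan.py <<'E'
from h import *
def frame(p):
    c,s=np.cos(p[2]),np.sin(p[2]); Rp=np.array([[c,-s,0],[s,c,0],[0,0,1]]); o=np.array([p[0],p[1],0])
    X=Rp@[np.cos(np.pi/6),0,.5]; Y=Rp@[0,1,0]; Z=Rp@[-.5,0,np.cos(np.pi/6)]
    seat=o+Rp@[-.016,0,.103]
    return o,Rp,X,Y,Z,seat
E
python3 - <<'E'
from pan import *
from scipy.optimize import least_squares
t=camera("top");s=camera("scene")
def off(px): return 0
T=[(447,44),(500,222),(655,190),(600,28)]; T=[(210+(u-400)*.35,150+v*.35) for u,v in T]
S=[(357,97),(325,213),(160,268)]; S=[(150+u*.35,150+v*.35) for u,v in S]
def C(p,a,b):
    o,Rp,X,Y,Z,seat=frame(p); return o+[0,0,.075]+X*a+Y*b
# raised(+a); panel x ~ +y world => panel y ~ -x world
def res(p):
    e=[]
    P=[C(p,.1,-.1),C(p,.1,.1),C(p,-.1,.1),C(p,-.1,-.1)]
    e+=list((proj(t,P)-T).ravel()); 
    P=[C(p,.1,.1),C(p,.1,-.1),C(p,-.1,-.1)]
    e+=list((proj(s,P)-S).ravel()); return e
r=least_squares(res,[.45,0,1.57],loss="soft_l1");print(r.x,np.round(res(r.x),1))
o,Rp,X,Y,Z,seat=frame(r.x);print("X",X,"Y",Y,"Z",Z,"seat",seat)
print(proj(t,[seat,seat+.038*Z]),proj(s,[seat,seat+.038*Z]))
np.save("p.npy",r.x)
for c,n in((t,"top"),(s,"scene")):
    for l in ["tray","contactor","lamp_box","screwdriver"]:
        d=place_of(n,l)
        if d: print(n,l,np.round(atz(c,d[0]["xy"],0),3))
# tray corners from mask (rim z=.022)
m=cut_out("top","tray")[0]["mask"].astype(np.uint8)
print(cv2.minAreaRect(cv2.findContours(m,0,2)[0][0]))
b=cv2.boxPoints(cv2.minAreaRect(max(cv2.findContours(m,0,2)[0],key=len)))
print([np.round(atz(t,q,.022),3).tolist() for q in b], np.mean([atz(t,q,.022) for q in b],0))
E
```

```text
[ 0.56003932 -0.02119009  1.88196087] [ 0.5 -0.9  0.3  0.1 -1.2  0.1 -0.4 -1.3  0.3 -1.1  1.2 -1.1 -1.5 -0.6]
X [-0.2651488   0.82443685  0.5       ] Y [-0.95197767 -0.30616746  0.        ] Z [ 0.15308373 -0.47598884  0.8660254 ] seat [ 0.564938   -0.03642173  0.103     ]
[[268.72639496 187.84850031]
 [275.31149995 183.67192357]] [[235.40483629 203.95823908]
 [228.86652796 194.03865847]]
top tray [0.485 0.332 0.   ]
top contactor [ 0.42  -0.309  0.   ]
top lamp_box [0.742 0.34  0.   ]
top screwdriver [ 0.701 -0.305  0.   ]
scene tray [0.506 0.328 0.   ]
scene contactor [ 0.435 -0.315  0.   ]
scene lamp_box [0.754 0.326 0.   ]
scene screwdriver [ 0.687 -0.325  0.   ]
((152.63546752929688, 211.4212646484375), (59.681636810302734, 58.16849899291992), 81.63410949707031)
[[0.576, 0.444, 0.022], [0.609, 0.259, 0.022], [0.418, 0.219, 0.022], [0.386, 0.399, 0.022]] [0.49718495 0.33028571 0.022     ]
```

```bash
python3 -m inch '[{"fingers":1,"translation":[-0.95,-0.75,-0.05],"roll":0},{"fingers":1,"translation":[-0.95,-0.75,-0.05],"roll":0},{"fingers":1,"translation":[-0.95,-0.75,-0.05],"roll":0},{"fingers":1,"translation":[-0.95,-0.75,-0.05],"roll":0},{"fingers":1,"translation":[-0.95,-0.75,-0.05],"roll":0},{"fingers":1,"translation":[-0.95,-0.75,-0.05],"roll":0},{"fingers":1,"translation":[-0.95,-0.75,-0.05],"roll":0},{"fingers":1,"translation":[-0.95,-0.75,-0.05],"roll":0},{"fingers":1,"translation":[-0.95,-0.75,-0.05],"roll":0},{"fingers":1,"translation":[-0.95,-0.75,-0.05],"roll":0},{"fingers":1,"translation":[-0.95,-0.75,-0.05],"roll":0},{"fingers":1,"translation":[-0.95,-0.75,-0.05],"roll":0},{"fingers":1,"translation":[-0.95,-0.75,-0.05],"roll":0},{"fingers":1,"translation":[-0.95,-0.75,-0.05],"roll":0},{"fingers":1,"translation":[-0.95,-0.75,-0.05],"roll":0},{"fingers":1,"translation":[-0.95,-0.75,-0.05],"roll":0},{"fingers":1,"translation":[-0.95,-0.75,-0.05],"roll":0},{"fingers":1,"translation":[-0.95,-0.75,-0.05],"roll":0},{"fingers":1,"translation":[-0.95,-0.75,-0.05],"roll":0},{"fingers":1,"translation":[-0.95,-0.75,-0.05],"roll":0}]' 25
python3 -m inch '[{"fingers":1,"translation":[-0.95,-0.75,0],"roll":0},{"fingers":1,"translation":[-0.95,-0.75,0],"roll":0},{"fingers":1,"translation":[-0.95,-0.75,0],"roll":0},{"fingers":1,"translation":[0,0,0],"roll":1},{"fingers":1,"translation":[0,0,0],"roll":1},{"fingers":1,"translation":[0,0,0],"roll":1},{"fingers":1,"translation":[0,0,0],"roll":1},{"fingers":1,"translation":[0,0,0],"roll":1},{"fingers":1,"translation":[0,0,0],"roll":1},{"fingers":1,"translation":[0,0,0],"roll":1},{"fingers":1,"translation":[0,0,0],"roll":1},{"fingers":1,"translation":[0,0,0],"roll":1},{"fingers":1,"translation":[0,0,0],"roll":1},{"fingers":1,"translation":[0,0,0],"roll":0.3},{"fingers":1,"translation":[0,0,0],"roll":0}]'
python3 - <<'E'
from pan import *
o,Rp,X,Y,Z,seat=frame(np.load("p.npy"))
c=camera("wrist")
for l in ["cover","cover_grip","cover_seat","panel"]:
    print(l,[(np.round(d["xy"]).tolist(),round(d["score"],2)) for d in place_of("wrist",l)][:3])
print(np.round(proj(c,[seat,seat+.038*Z]+[seat+.057*Z+a*.032*X+b*.028*Y for a,b in((1,1),(1,-1),(-1,-1),(-1,1))]+[seat-.032*Z+a*.1*X+b*.1*Y for a,b in((1,1),(1,-1),(-1,-1),(-1,1))]),0).tolist())
save(c,"w1.png")
E
```

```text
t: 4.55
ee_pos: [0.4974, 0.0363, 0.2564]
eef_rot: [0.0, 0.115, 0.993, 0.0]
ft_force: [0.3, -0.2, -0.5]
width: 0.0856
grip_force: 0.0
t: 6.05
ee_pos: [0.5532, -0.0337, 0.2563]
eef_rot: [-0.0, 0.59, 0.808, -0.0]
ft_force: [-0.3, 0.1, -0.6]
width: 0.0854
grip_force: 0.0
cover [([78.0, 144.0], 0.85), ([266.0, 181.0], 0.76), ([280.0, 296.0], 0.65)]
cover_grip [([278.0, 282.0], 0.91), ([102.0, 137.0], 0.85), ([270.0, 210.0], 0.59)]
cover_seat []
panel [([267.0, 147.0], 0.97)]
[[269.0, 179.0], [270.0, 207.0], [240.0, 202.0], [303.0, 202.0], [296.0, 239.0], [243.0, 240.0], [163.0, 81.0], [378.0, 81.0], [336.0, 210.0], [198.0, 210.0]]
```

View pics/w1.png

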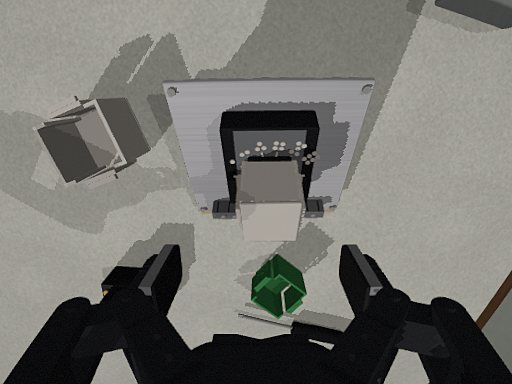

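The picture shows the cap's top face at about (238–303, 200–240) and the plate's top corners at (165,82) and (374,80). Both match the fitted model within 2 px. I'll work out the descent from it.

```bash
cat > d.py <<'E'
from pan import *
o,Rp,X,Y,Z,seat=frame(np.load("p.npy"))
def delta(T):
    s=sense(); q=s["eef_rot"]; M=R.from_quat([q[1],q[2],q[3],q[0]]).as_matrix()
    yl=M[:,1]; 
    return np.round(M.T@(np.array(T)-s["ee_pos"])/.025,2)
def info():
    s=sense(); q=s["eef_rot"]; M=R.from_quat([q[1],q[2],q[3],q[0]]).as_matrix()
    print("t",round(s["t"],2),"ee",np.round(s["ee_pos"],4),"w",round(s["width"],4),"gf",round(float(s["grip_force"]),1),"ft",np.round(s["ft_force"],1))
    print("tool x",M[:,0].round(3),"y",M[:,1].round(3),"Z in tool",(M.T@Z).round(3),"yaw err rad(y x Y)",np.round(np.cross(M[:,1],Y*np.sign(Y@M[:,1]))[2],3))
E
python3 -c "
from d import *
info(); print(delta(seat+.038*Z-[0,0,.022]))"
```

```text
t 6.3 ee [ 0.5532 -0.0337  0.2563] w 0.0853 gf 0.0 ft [-0.2 -0.2 -0.5]
tool x [-0.306  0.952 -0.   ] y [0.952 0.306 0.   ] Z in tool [-0.5    0.    -0.866] yaw err rad(y x Y) 0.001
[-1.01  0.41  5.7 ]
```

```bash
python3 -m inch '[{"fingers":1,"translation":[-0.5,0.2,0],"roll":0},{"fingers":1,"translation":[-0.5,0.2,0],"roll":0},{"fingers":1,"translation":[0,0,0.7],"roll":0},{"fingers":1,"translation":[0,0,0.7],"roll":0},{"fingers":1,"translation":[0,0,0.7],"roll":0},{"fingers":1,"translation":[0,0,0.7],"roll":0},{"fingers":1,"translation":[0,0,0.7],"roll":0},{"fingers":1,"translation":[0,0,0.7],"roll":0},{"fingers":1,"translation":[0,0,0.5],"roll":0},{"fingers":1,"translation":[0,0,0.5],"roll":0},{"fingers":1,"translation":[0,0,0.5],"roll":0},{"fingers":1,"translation":[0,0,0],"roll":0}]' 25
python3 - <<'E'
from d import *
info(); print(delta(seat+.038*Z-[0,0,.022]))
c=camera("wrist");save(c,"w2.png")
E
```

```text
t: 7.5
ee_pos: [0.5698, -0.0544, 0.1122]
eef_rot: [-0.001, 0.589, 0.808, -0.0]
ft_force: [-0.1, -0.3, -0.8]
width: 0.0852
grip_force: 0.0
t 7.5 ee [ 0.5698 -0.0544  0.1122] w 0.0852 gf 0.0 ft [-0.1 -0.3 -0.8]
tool x [-0.305  0.952  0.001] y [ 0.952  0.305 -0.002] Z in tool [-0.499 -0.001 -0.867] yaw err rad(y x Y) 0.001
[-0.02  0.04 -0.07]
```

View pics/w2.png

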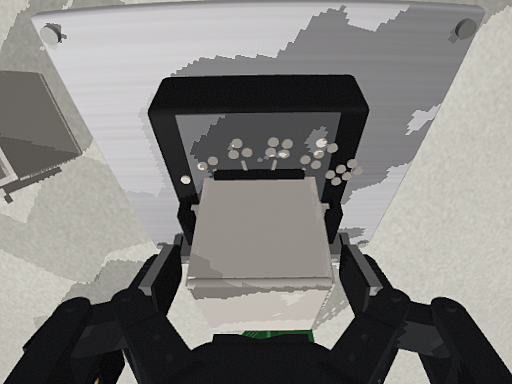

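The picture shows the cap at columns 187–333, centred between the pads (180 and 342). I'll squeeze.

```bash
python3 -m inch '[{"fingers":-1,"translation":[0,0,0],"roll":0},{"fingers":-1,"translation":[0,0,0],"roll":0},{"fingers":-1,"translation":[0,0,0],"roll":0},{"fingers":-1,"translation":[0,0,0],"roll":0},{"fingers":-1,"translation":[0,0,0],"roll":0},{"fingers":-1,"translation":[0,0,0],"roll":0},{"fingers":-1,"translation":[0,0,0],"roll":0},{"fingers":-1,"translation":[0,0,0],"roll":0}]' 25
```

```text
t: 8.35
ee_pos: [0.5709, -0.0547, 0.1151]
eef_rot: [0.001, 0.589, 0.808, 0.0]
ft_force: [-1.3, -0.1, 5.4]
width: 0.0556
grip_force: 26.0
```

```bash
python3 -m inch '[{"fingers":-1,"translation":[-0.1,0,-0.17],"roll":0},{"fingers":-1,"translation":[-0.1,0,-0.17],"roll":0},{"fingers":-1,"translation":[-0.1,0,-0.17],"roll":0},{"fingers":-1,"translation":[0,0,0],"roll":0}]'; python3 -c "
from d import *
info();print(delta(seat))"
```

```text
t: 8.75
ee_pos: [0.5731, -0.0621, 0.1273]
eef_rot: [0.001, 0.59, 0.808, 0.0]
ft_force: [-0.3, 0.4, -0.7]
width: 0.0555
grip_force: 26.7
t 8.75 ee [ 0.5731 -0.0621  0.1273] w 0.0555 gf 26.7 ft [-0.3  0.4 -0.7]
tool x [-0.305  0.952 -0.001] y [0.952 0.305 0.001] Z in tool [-0.501  0.002 -0.866] yaw err rad(y x Y) 0.002
[1.08 0.   0.97]
```

```bash
python3 -m inch '[{"fingers":-1,"translation":[-0.2,0,-0.35],"roll":0},{"fingers":-1,"translation":[-0.2,0,-0.35],"roll":0},{"fingers":-1,"translation":[-0.2,0,-0.35],"roll":0},{"fingers":-1,"translation":[-0.2,0,-0.35],"roll":0},{"fingers":-1,"translation":[-0.2,0,-0.35],"roll":0},{"fingers":-1,"translation":[-0.2,0,-0.35],"roll":0},{"fingers":-1,"translation":[0,0,-0.6],"roll":0},{"fingers":-1,"translation":[0,0,-0.6],"roll":0},{"fingers":-1,"translation":[0,0,-0.6],"roll":0},{"fingers":-1,"translation":[0,0,-0.6],"roll":0},{"fingers":-1,"translation":[0,0,0],"roll":0}]'
python3 - <<'E'
from d import *
info()
print(delta([.497,.330,.25]))
c=camera("wrist");t=camera("scene")
o=np.hstack([cv2.resize(c["color"],(400,300)),cv2.resize(t["color"][100:250,150:350],(400,300))])
cv2.imwrite("pics/w3.png",o[:,:,::-1])
E
```

```text
t: 9.85
ee_pos: [0.5825, -0.0906, 0.2413]
eef_rot: [0.002, 0.589, 0.808, 0.001]
ft_force: [0.5, -0.9, -1.0]
width: 0.055
grip_force: 26.9
t 9.85 ee [ 0.5825 -0.0906  0.2413] w 0.055 gf 26.9 ft [ 0.5 -0.9 -1. ]
tool x [-0.305  0.952 -0.002] y [0.952 0.305 0.003] Z in tool [-0.502  0.003 -0.865] yaw err rad(y x Y) 0.001
[17.06  1.88 -0.38]
```

View pics/w3.png

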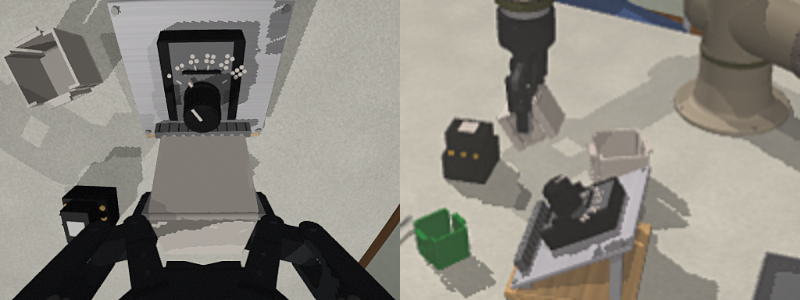

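The picture shows the cap held cleanly in the fingers, the bare sleeve on the panel with its white line pointing up-left, and the other objects where they were. Next I carry the cap to the tray.

```bash
python3 -m inch '[{"fingers":-1,"translation":[0.4,0,-0.3],"roll":0},{"fingers":-1,"translation":[0.85,0.1,-0.2],"roll":0},{"fingers":-1,"translation":[0.9,0.1,0],"roll":0},{"fingers":-1,"translation":[0.9,0.1,0],"roll":0},{"fingers":-1,"translation":[0.9,0.1,0],"roll":0},{"fingers":-1,"translation":[0.9,0.1,0],"roll":0},{"fingers":-1,"translation":[0.9,0.1,0],"roll":0},{"fingers":-1,"translation":[0.9,0.1,0],"roll":0},{"fingers":-1,"translation":[0.9,0.1,0],"roll":0},{"fingers":-1,"translation":[0.9,0.1,0],"roll":0},{"fingers":-1,"translation":[0.9,0.1,0],"roll":0},{"fingers":-1,"translation":[0.9,0.1,0],"roll":0},{"fingers":-1,"translation":[0.9,0.1,0],"roll":0},{"fingers":-1,"translation":[0.9,0.1,0],"roll":0},{"fingers":-1,"translation":[0.9,0.1,0],"roll":0},{"fingers":-1,"translation":[0.9,0.1,0],"roll":0},{"fingers":-1,"translation":[0.9,0.1,0],"roll":0},{"fingers":-1,"translation":[0.9,0.1,0],"roll":0},{"fingers":-1,"translation":[0.5,0.1,0],"roll":0},{"fingers":-1,"translation":[0,0,0],"roll":0}]'
python3 - <<'E'
from d import *
info()
E=np.array([-.305,.952,0])
print(delta(np.array([.497,.330,.036])-.023*E))
E
```

```text
t: 11.95
ee_pos: [0.5008, 0.3093, 0.2513]
eef_rot: [-0.0, 0.589, 0.808, -0.0]
ft_force: [0.3, -0.5, -1.6]
width: 0.0554
grip_force: 26.9
t 11.95 ee [0.5008 0.3093 0.2513] w 0.0554 gf 26.9 ft [ 0.3 -0.5 -1.6]
tool x [-0.307  0.952  0.   ] y [ 0.952  0.307 -0.001] Z in tool [-0.5   -0.001 -0.866] yaw err rad(y x Y) -0.001
[-0.09  0.11  8.61]
```

```bash
python3 -m inch '[{"fingers":-1,"translation":[0,0.1,0.8],"roll":0},{"fingers":-1,"translation":[0,0,0.8],"roll":0},{"fingers":-1,"translation":[0,0,0.8],"roll":0},{"fingers":-1,"translation":[0,0,0.8],"roll":0},{"fingers":-1,"translation":[0,0,0.8],"roll":0},{"fingers":-1,"translation":[0,0,0.8],"roll":0},{"fingers":-1,"translation":[0,0,0.8],"roll":0},{"fingers":-1,"translation":[0,0,0.8],"roll":0},{"fingers":-1,"translation":[0,0,0.8],"roll":0},{"fingers":-1,"translation":[0,0,0.6],"roll":0},{"fingers":-1,"translation":[0,0,0.2],"roll":0},{"fingers":-1,"translation":[0,0,0.2],"roll":0},{"fingers":-1,"translation":[0,0,0],"roll":0}]'
python3 -m inch '[{"fingers":-1,"translation":[0,0,0.1],"roll":0},{"fingers":-1,"translation":[0,0,0.1],"roll":0},{"fingers":-1,"translation":[0,0,0],"roll":0}]'
```

```text
t: 13.25
ee_pos: [0.504, 0.3085, 0.0466]
eef_rot: [0.0, 0.59, 0.808, -0.0]
ft_force: [0.2, 0.1, -0.8]
width: 0.0557
grip_force: 26.9
t: 13.55
ee_pos: [0.5038, 0.3088, 0.0415]
eef_rot: [-0.0, 0.589, 0.808, -0.0]
ft_force: [-1.1, 0.3, -0.6]
width: 0.0555
grip_force: 26.9
```

```bash
python3 -m inch '[{"fingers":-1,"translation":[0,0,0.1],"roll":0},{"fingers":-1,"translation":[0,0,0.1],"roll":0},{"fingers":-1,"translation":[0,0,0.1],"roll":0},{"fingers":-1,"translation":[0,0,0],"roll":0}]'
python3 -m inch '[{"fingers":-1,"translation":[0,0,0.05],"roll":0},{"fingers":-1,"translation":[0,0,0],"roll":0}]'
```

```text
t: 13.95
ee_pos: [0.5037, 0.3088, 0.0336]
eef_rot: [-0.0, 0.589, 0.808, -0.0]
ft_force: [-0.4, 0.3, -1.1]
width: 0.0553
grip_force: 26.9
t: 14.15
ee_pos: [0.504, 0.3089, 0.033]
eef_rot: [0.0, 0.589, 0.808, 0.0]
ft_force: [-0.7, -0.4, 1.2]
width: 0.0552
grip_force: 27.1
```

```bash
python3 -m inch '[{"fingers":0.4,"translation":[0,0,0],"roll":0},{"fingers":0.45,"translation":[0,0,0.05],"roll":0},{"fingers":0.5,"translation":[0,0,0.05],"roll":0},{"fingers":0.52,"translation":[0,0,0.05],"roll":0},{"fingers":0.55,"translation":[0,0,0.05],"roll":0},{"fingers":0.6,"translation":[0,0,0],"roll":0},{"fingers":0.7,"translation":[0,0,0],"roll":0},{"fingers":1,"translation":[0,0,0],"roll":0},{"fingers":1,"translation":[0,0,0],"roll":0},{"fingers":1,"translation":[0,0,0],"roll":0},{"fingers":1,"translation":[0,0,0],"roll":0}]'
python3 - <<'E'
from d import *
info()
c=camera("wrist");t=camera("scene")
o=np.hstack([cv2.resize(c["color"],(400,300)),cv2.resize(t["color"][170:320,260:460],(400,300))])
cv2.imwrite("pics/w4.png",o[:,:,::-1])
E
```

```text
t: 15.25
ee_pos: [0.5039, 0.3088, 0.0278]
eef_rot: [0.0, 0.589, 0.808, 0.0]
ft_force: [-0.4, -0.3, 1.1]
width: 0.0854
grip_force: 0.0
t 15.25 ee [0.5039 0.3088 0.0278] w 0.0854 gf 0.0 ft [-0.4 -0.3  1.1]
tool x [-0.305  0.952 -0.   ] y [0.952 0.305 0.   ] Z in tool [-0.5    0.001 -0.866] yaw err rad(y x Y) 0.001
```

View pics/w4.png

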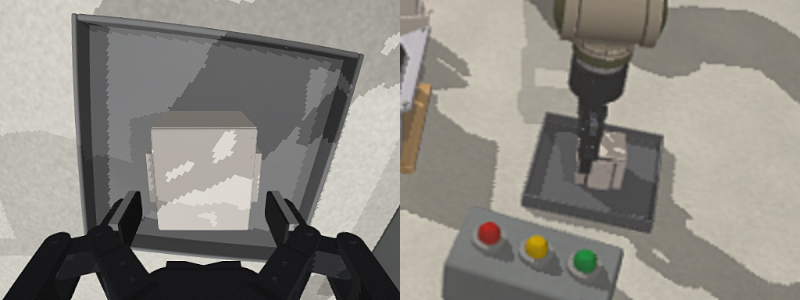

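The picture shows the cap standing upright on the tray floor (wrist 205,175), with the open fingers clear of it. I'll raise the arm and go back above the sleeve.

```bash
python3 -m inch '[{"fingers":1,"translation":[0,0,-0.4],"roll":0},{"fingers":1,"translation":[0,0,-0.8],"roll":0},{"fingers":1,"translation":[0,0,-0.9],"roll":0},{"fingers":1,"translation":[0,0,-0.9],"roll":0},{"fingers":1,"translation":[0,0,-0.9],"roll":0},{"fingers":1,"translation":[0,0,-0.9],"roll":0},{"fingers":1,"translation":[0,0,-0.9],"roll":0},{"fingers":1,"translation":[0,0,-0.9],"roll":0},{"fingers":1,"translation":[0,0,-0.9],"roll":0},{"fingers":1,"translation":[0,0,-0.9],"roll":0}]'
python3 -m inch '[{"fingers":0.46,"translation":[-0.85,-0.1,0],"roll":0},{"fingers":0.46,"translation":[-0.9,-0.1,0],"roll":0},{"fingers":0.46,"translation":[-0.9,-0.1,0],"roll":0},{"fingers":0.46,"translation":[-0.9,-0.1,0],"roll":0},{"fingers":0.46,"translation":[-0.9,-0.1,0],"roll":0},{"fingers":0.46,"translation":[-0.9,-0.1,0],"roll":0},{"fingers":0.46,"translation":[-0.9,-0.1,0],"roll":0},{"fingers":0.46,"translation":[-0.9,-0.1,0],"roll":0},{"fingers":0.46,"translation":[-0.9,-0.1,0],"roll":0},{"fingers":0.46,"translation":[-0.9,-0.1,0],"roll":0},{"fingers":0.46,"translation":[-0.9,-0.1,0],"roll":0},{"fingers":0.46,"translation":[-0.9,-0.1,0],"roll":0},{"fingers":0.46,"translation":[-0.9,-0.1,0],"roll":0},{"fingers":0.46,"translation":[-0.9,-0.1,0],"roll":0},{"fingers":0.46,"translation":[-0.9,-0.1,0],"roll":0},{"fingers":0.46,"translation":[-0.6,-0.1,0],"roll":0},{"fingers":0.46,"translation":[0,0,0],"roll":0}]'
cat > dial.py <<'E'
from d import *
def rect(c,h,half=.055,n=400):
    P=[seat+h*Z+a*X+b*Y for a,b in((half,half),(half,-half),(-half,-half),(-half,half))]
    # image: up = +X, left = +Y (Y left when looking onto face with X up)
    H=cv2.getPerspectiveTransform(np.float32([[0,0],[n,0],[n,n],[0,n]]),proj(c,P).astype(np.float32))
    return cv2.warpPerspective(c["color"],H,(n,n),flags=cv2.INTER_CUBIC|cv2.WARP_INVERSE_MAP)
def line_angle(c):
    # white line on the top disc: bright pixels within radius
    im=rect(c,.047); g=im.min(2).astype(float); yy,xx=np.mgrid[:400,:400]; s=.11/400
    x=(xx-199.5)*s; y=-(yy-199.5)*s
    m=(np.hypot(x,y)<.018)&(g>130)
    if m.sum()<10: return None,m.sum(),im
    p=np.array([x[m],y[m]]).T; cc=p.mean(0); w,v=np.linalg.eigh(np.cov(p.T)); d=v[:,1]; 
    if d@cc<0: d=-d
    return np.degrees(np.arctan2(d[0],d[1])),(m.sum(),cc*1000,np.sqrt(w)*1000),im
E
python3 - <<'E'
from dial import *
info(); print(delta(seat+.040*Z-[0,0,.0225]))
c=camera("wrist"); a,b,im=line_angle(c); print(a,b)
o=np.hstack([im,rect(c,0)]);cv2.imwrite("pics/d1.png",o[:,:,::-1])
E
```

```text
t: 16.35
ee_pos: [0.5037, 0.3088, 0.2396]
eef_rot: [0.0, 0.589, 0.808, 0.0]
ft_force: [0.5, 0.2, -0.1]
width: 0.0856
grip_force: 0.0
t: 18.05
ee_pos: [0.573, -0.0392, 0.2381]
eef_rot: [0.0, 0.59, 0.807, -0.0]
ft_force: [0.3, 0.5, -1.1]
width: 0.062
grip_force: 0.0
t 18.05 ee [ 0.573  -0.0392  0.2381] w 0.062 gf 0.0 ft [ 0.3  0.5 -1.1]
tool x [-0.303  0.953 -0.   ] y [0.953 0.303 0.   ] Z in tool [-0.5    0.002 -0.866] yaw err rad(y x Y) 0.003
[-0.59 -0.27  4.92]
-31.084430691333143 (np.int64(716), array([-6.14986034,  6.51819134]), array([0.8811817 , 5.14123077]))
```

View pics/d1.png

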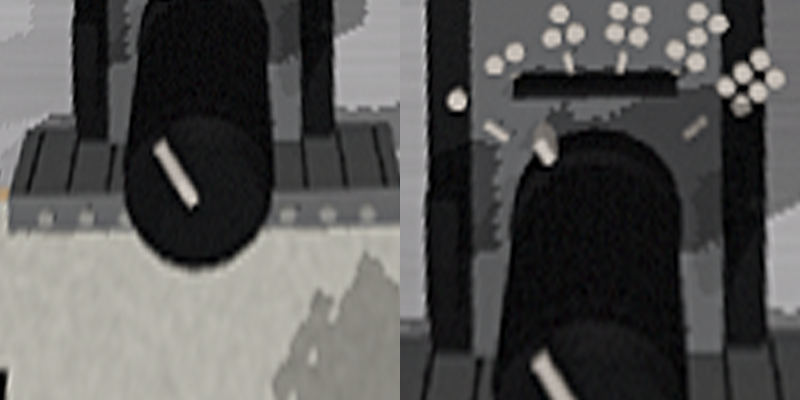

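The left rectified view shows the sleeve top at (199,195) with its line at −31°, and the right one shows the foot pointer just short of the two-dot tick. The sleeve is therefore at two and needs three more marks. I'll turn it in two strokes, starting from a roll of −25°.

```bash
python3 -m inch '[{"fingers":0.46,"translation":[-0.3,-0.14,0],"roll":0},{"fingers":0.46,"translation":[-0.29,-0.13,0],"roll":0},{"fingers":0.46,"translation":[0,0,0],"roll":-1},{"fingers":0.46,"translation":[0,0,0],"roll":-1},{"fingers":0.46,"translation":[0,0,0],"roll":-1},{"fingers":0.46,"translation":[0,0,0],"roll":-1},{"fingers":0.46,"translation":[0,0,0],"roll":-0.4},{"fingers":0.46,"translation":[0,0,0.8],"roll":0},{"fingers":0.46,"translation":[0,0,0.8],"roll":0},{"fingers":0.46,"translation":[0,0,0.8],"roll":0},{"fingers":0.46,"translation":[0,0,0.8],"roll":0},{"fingers":0.46,"translation":[0,0,0.5],"roll":0},{"fingers":0.46,"translation":[0,0,0],"roll":0}]' 30; python3 -c "
from d import *
info(); print(delta(seat+.040*Z-[0,0,.0225]))"
```

```text
t: 19.4
ee_pos: [0.5703, -0.0538, 0.144]
eef_rot: [-0.001, 0.399, 0.917, -0.0]
ft_force: [-0.5, 1.4, 0.0]
width: 0.0624
grip_force: 0.0
t 19.4 ee [ 0.5703 -0.0538  0.144 ] w 0.0624 gf 0.0 ft [-0.5  1.4  0. ]
tool x [-0.682  0.732  0.002] y [ 0.732  0.682 -0.001] Z in tool [-0.45  -0.214 -0.867] yaw err rad(y x Y) -0.425
[-0.07 -0.02  1.15]
```

```bash
python3 -m inch '[{"fingers":0.46,"translation":[-0.06,-0.02,0.4],"roll":0},{"fingers":0.46,"translation":[0,0,0.4],"roll":0},{"fingers":0.46,"translation":[0,0,0.3],"roll":0},{"fingers":0.46,"translation":[0,0,0],"roll":0}]'; python3 -m inch '[{"fingers":-1,"translation":[0,0,0],"roll":0},{"fingers":-1,"translation":[0,0,0],"roll":0},{"fingers":-1,"translation":[0,0,0],"roll":0},{"fingers":-1,"translation":[0,0,0],"roll":0},{"fingers":-1,"translation":[0,0,0],"roll":0}]' 30
```

```text
t: 19.8
ee_pos: [0.5712, -0.0553, 0.1167]
eef_rot: [-0.001, 0.399, 0.917, -0.0]
ft_force: [-0.5, -0.7, 0.2]
width: 0.0627
grip_force: 0.0
t: 20.3
ee_pos: [0.5717, -0.0556, 0.1184]
eef_rot: [0.0, 0.399, 0.917, -0.0]
ft_force: [-3.8, -1.7, 5.8]
width: 0.0445
grip_force: 29.6
```

```bash
python3 -m inch '[{"fingers":-1,"translation":[0,0,0],"roll":0.5},{"fingers":-1,"translation":[0,0,0],"roll":0.6},{"fingers":-1,"translation":[0,0,0],"roll":0.6},{"fingers":-1,"translation":[0,0,0],"roll":0.6},{"fingers":-1,"translation":[0,0,0],"roll":0.6},{"fingers":-1,"translation":[0,0,0],"roll":0.6},{"fingers":-1,"translation":[0,0,0],"roll":0.6},{"fingers":-1,"translation":[0,0,0],"roll":0.3},{"fingers":-1,"translation":[0,0,0],"roll":0}]'; python3 -c "
from dial import *
info(); print(line_angle(camera('wrist'))[:2])"
```

```text
t: 21.2
ee_pos: [0.5707, -0.0575, 0.1187]
eef_rot: [0.0, 0.59, 0.808, -0.002]
ft_force: [-10.4, -11.2, 10.3]
width: 0.0409
grip_force: 30.9
t 21.2 ee [ 0.5707 -0.0575  0.1187] w 0.0409 gf 30.9 ft [-10.4 -11.2  10.3]
tool x [-0.305  0.952 -0.003] y [ 0.952  0.305 -0.004] Z in tool [-0.503 -0.002 -0.864] yaw err rad(y x Y) 0.001
(np.float64(-14.918047231391308), (np.int64(666), array([-3.16332583,  4.50281532]), array([0.957389  , 5.54433241])))
```

```bash
python3 -m inch '[{"fingers":-1,"translation":[0,0,0],"roll":0.6},{"fingers":-1,"translation":[0,0,0],"roll":0.6},{"fingers":-1,"translation":[0,0,0],"roll":0.6},{"fingers":-1,"translation":[0,0,0],"roll":0.6},{"fingers":-1,"translation":[0,0,0],"roll":0.6},{"fingers":-1,"translation":[0,0,0],"roll":0.6},{"fingers":-1,"translation":[0,0,0],"roll":0.6},{"fingers":-1,"translation":[0,0,0],"roll":0.6},{"fingers":-1,"translation":[0,0,0],"roll":0}]'; python3 -c "
from dial import *
info(); print(line_angle(camera('wrist'))[:2])"
```

```text
t: 22.15
ee_pos: [0.5688, -0.0597, 0.1211]
eef_rot: [0.001, 0.764, 0.645, -0.006]
ft_force: [-28.2, -23.1, 36.5]
width: 0.0414
grip_force: 91.7
t 22.15 ee [ 0.5688 -0.0597  0.1211] w 0.0414 gf 91.7 ft [-28.2 -23.1  36.5]
tool x [ 0.168  0.986 -0.01 ] y [ 0.986 -0.168 -0.006] Z in tool [-0.452  0.225 -0.863] yaw err rad(y x Y) 0.462
(np.float64(5.828120714037466), (np.int64(923), array([-0.86924431,  7.47222373]), array([0.99247341, 5.76754915])))
```

```bash
python3 -m inch '[{"fingers":0.46,"translation":[0,0,0],"roll":0},{"fingers":0.46,"translation":[0,0,0],"roll":0},{"fingers":0.46,"translation":[0,0,0],"roll":0},{"fingers":0.46,"translation":[0,0,-0.5],"roll":0},{"fingers":0.46,"translation":[0,0,-0.8],"roll":0},{"fingers":0.46,"translation":[0,0,-0.7],"roll":-1},{"fingers":0.46,"translation":[0,0,0],"roll":-1},{"fingers":0.46,"translation":[0,0,0],"roll":-1},{"fingers":0.46,"translation":[0,0,0],"roll":-1},{"fingers":0.46,"translation":[0,0,0],"roll":-1},{"fingers":0.46,"translation":[0,0,0],"roll":-1},{"fingers":0.46,"translation":[0,0,0],"roll":-1},{"fingers":0.46,"translation":[0,0,0],"roll":0}]'; python3 -c "
from dial import *
info(); c=camera('wrist');print(line_angle(c)[:2]);print(delta(seat+.040*Z-[0,0,.0225]))"
```

```text
t: 23.5
ee_pos: [0.5719, -0.0552, 0.1685]
eef_rot: [0.0, 0.497, 0.868, 0.0]
ft_force: [-0.4, -0.3, -0.2]
width: 0.0622
grip_force: 0.0
t 23.5 ee [ 0.5719 -0.0552  0.1685] w 0.0622 gf 0.0 ft [-0.4 -0.3 -0.2]
tool x [-0.507  0.862 -0.001] y [0.862 0.507 0.001] Z in tool [-0.488 -0.109 -0.866] yaw err rad(y x Y) -0.218
(np.float64(9.819172361702844), (np.int64(830), array([1.7546988 , 8.07572289]), array([0.95220484, 5.49513959])))
[ 0.01 -0.03  2.13]
```

```bash
python3 -m inch '[{"fingers":0.46,"translation":[0,0,0.6],"roll":0},{"fingers":0.46,"translation":[0,0,0.6],"roll":0},{"fingers":0.46,"translation":[0,0,0.6],"roll":0},{"fingers":0.46,"translation":[0,0,0.3],"roll":0},{"fingers":-1,"translation":[0,0,0],"roll":0},{"fingers":-1,"translation":[0,0,0],"roll":0},{"fingers":-1,"translation":[0,0,0],"roll":0},{"fingers":-1,"translation":[0,0,0],"roll":0},{"fingers":-1,"translation":[0,0,0],"roll":0},{"fingers":-1,"translation":[0,0,0],"roll":0.5},{"fingers":-1,"translation":[0,0,0],"roll":0.6},{"fingers":-1,"translation":[0,0,0],"roll":0.6},{"fingers":-1,"translation":[0,0,0],"roll":0.6},{"fingers":-1,"translation":[0,0,0],"roll":0.6},{"fingers":-1,"translation":[0,0,0],"roll":0.6},{"fingers":-1,"translation":[0,0,0],"roll":0.6},{"fingers":-1,"translation":[0,0,0],"roll":0.3},{"fingers":-1,"translation":[0,0,0],"roll":0}]' 30; python3 -c "
from dial import *
info(); c=camera('wrist');print(line_angle(c)[:2])"
```

```text
t: 25.35
ee_pos: [0.5696, -0.0583, 0.1174]
eef_rot: [-0.0, 0.674, 0.739, -0.004]
ft_force: [-15.0, -14.6, 16.0]
width: 0.041
grip_force: 58.2
t 25.35 ee [ 0.5696 -0.0583  0.1174] w 0.041 gf 58.2 ft [-15.  -14.6  16. ]
tool x [-0.091  0.996 -0.005] y [ 0.996  0.091 -0.006] Z in tool [-0.493  0.104 -0.864] yaw err rad(y x Y) 0.218
(np.float64(26.471621549409175), (np.int64(967), array([4.01480093, 5.6505817 ]), array([1.04692535, 5.79508101])))
```

At 26.5° it is past the halfway point to mark five (30.9°). I'll release it, lift clear and check.

```bash
python3 -m inch '[{"fingers":0.46,"translation":[0,0,0],"roll":0},{"fingers":0.46,"translation":[0,0,0],"roll":0},{"fingers":0.46,"translation":[0,0,0],"roll":0},{"fingers":0.46,"translation":[0,0,-0.5],"roll":0},{"fingers":0.46,"translation":[0,0,-0.8],"roll":0},{"fingers":0.46,"translation":[0,0,-0.8],"roll":0},{"fingers":0.46,"translation":[0,0,-0.8],"roll":-1},{"fingers":0.46,"translation":[0,0,-0.8],"roll":-1},{"fingers":0.46,"translation":[0.3,0,-0.8],"roll":-0.2},{"fingers":0.46,"translation":[0.3,0,-0.5],"roll":0},{"fingers":0.46,"translation":[0,0,0],"roll":0}]'
python3 - <<'E'
from dial import *
info(); c=camera('wrist');print(line_angle(c)[:2]); t=camera("scene")
for n,l in(("scene","contactor"),("scene","screwdriver"),("scene","lamp_box")): print(l,np.round(boxes_of(n,l)[0]["box"]))
o=np.hstack([rect(c,0),cv2.resize(t["color"][150:350,140:400],(400,308))[:300] if 0 else cv2.copyMakeBorder(cv2.resize(t["color"][150:350,140:400],(400,308)),0,92,0,0,0)])
cv2.imwrite("pics/d2.png",o[:,:,::-1])
E
```

```text
t: 26.5
ee_pos: [0.5677, -0.0403, 0.2425]
eef_rot: [0.002, 0.589, 0.808, 0.001]
ft_force: [-0.0, 0.1, -0.3]
width: 0.062
grip_force: 0.0
t 26.5 ee [ 0.5677 -0.0403  0.2425] w 0.062 gf 0.0 ft [-0.   0.1 -0.3]
tool x [-0.305  0.952 -0.002] y [0.952 0.305 0.003] Z in tool [-0.502  0.003 -0.865] yaw err rad(y x Y) 0.001
(np.float64(30.122114371404397), (np.int64(797), array([5.05506587, 7.05563049]), array([0.94054568, 5.26852226])))
contactor [170. 158. 200. 192.]
screwdriver [111. 209. 153. 246.]
lamp_box [280. 273. 371. 343.]
```

View pics/d2.png

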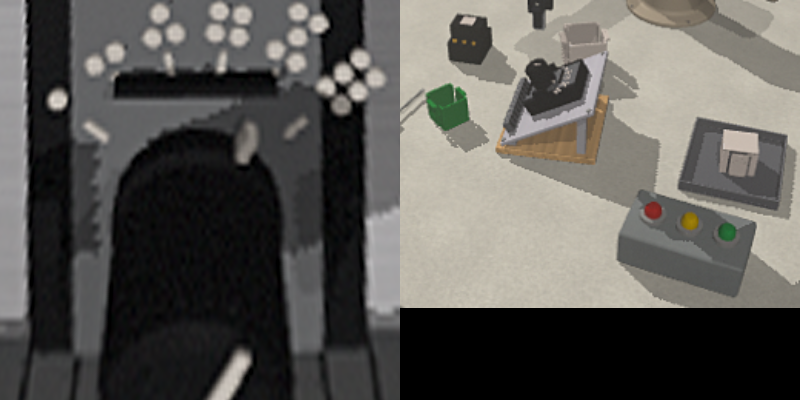

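The line reads 30.1°, so the pointer (245,140) is in the five-dot detent. The cap stands upright in the tray (scene crop 740,150), and the contactor and lamp box have not moved. The screwdriver was never approached. I'm handing it in.

```bash
python3 -c "
from rig import *
print(finish_job())"
```

```text
the job is handed in; nothing more can be done
None
```

The job is handed in, with no verdict returned: the cover was squeezed and lifted off without force and stands upright in the tray, and the sleeve rests at the five-dot mark, in about 27 of the 58 s.

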